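# Nest the portion cups and lock the stack stand

### The job

One of the two blue stack stands has the blue starter cup fixed in it, the other holds an amber jar: nest every white cup on the bench into the blue cup, one inside the other, upright and fully down. When all are in, use the mallet to knock the red-headed lock pin of that same stand fully down, then stand the mallet back on its head on the green mat and let go. Leave the other stand's pin and jar alone and do not disturb the bottle or the tape roll.

Things in the scene. Friction and masses are not known exactly. Their poses are not given: they have to be found in the camera images.
- starter: blue portion cup screwed fast into the seat of one of the two stands: 75 high, outside diameter 43 at the foot, 61 at height 57, 65 at the rim; wall 2; thick floor (inner floor 30 above the underside). Origin: centre of the underside, z up. Fixed. The first white cup sits in it with its underside 30 above this origin
- cup1: white portion cup, same shape as the starter: tapered, 75 high, outside diameter 43 at the foot, 61 at height 57, 65 at the rim; wall 2; inner floor 30 above the underside, so each nested cup sits 30 higher than the one it is in. Origin: centre of the underside, z up through the mouth. Loose, upright on the bench at the start; may be absent
- cup2: white portion cup, same shape as the starter: tapered, 75 high, outside diameter 43 at the foot, 61 at height 57, 65 at the rim; wall 2; inner floor 30 above the underside, so each nested cup sits 30 higher than the one it is in. Origin: centre of the underside, z up through the mouth. Loose, upright on the bench at the start; may be absent
- cup3: white portion cup, same shape as the starter: tapered, 75 high, outside diameter 43 at the foot, 61 at height 57, 65 at the rim; wall 2; inner floor 30 above the underside, so each nested cup sits 30 higher than the one it is in. Origin: centre of the underside, z up through the mouth. Loose, upright on the bench at the start; may be absent
- cup4: white portion cup, same shape as the starter: tapered, 75 high, outside diameter 43 at the foot, 61 at height 57, 65 at the rim; wall 2; inner floor 30 above the underside, so each nested cup sits 30 higher than the one it is in. Origin: centre of the underside, z up through the mouth. Loose, upright on the bench at the start; may be absent
- cup5: white portion cup, same shape as the starter: tapered, 75 high, outside diameter 43 at the foot, 61 at height 57, 65 at the rim; wall 2; inner floor 30 above the underside, so each nested cup sits 30 higher than the one it is in. Origin: centre of the underside, z up through the mouth. Loose, upright on the bench at the start; may be absent
- stand_left: fixed blue stack stand, left (+y) side: base plate 110 (x) by 180 (y, from -55 to +125), 12 thick. Origin: underside, below the centre of the round cup seat (a ring 10 high, 48 inside, 62 outside, on the plate; a cup in it has its underside at z = 12). Its lock pin stands at local (0, 100) in a dark collar 30 in diameter, 57 above the bench
- stand_right: fixed blue stack stand, right (-y) side: base plate 110 (x) by 180 (y, from -125 to +55), 12 thick. Origin: underside, below the centre of the round cup seat (a ring 10 high, 48 inside, 62 outside, on the plate; a cup in it has its underside at z = 12). Its lock pin stands at local (0, -100) in a dark collar 30 in diameter, 57 above the bench
- pin_left (a joint): sprung lock pin of the left stand with a red head, m pressed down: about 0 is up (red head's top 83 above the bench, its underside 20 above the collar), 0.020 is fully home (red head down on the collar). Needs about 10 N; a friction catch keeps it where it is driven
- pin_right (a joint): sprung lock pin of the right stand with a red head, m pressed down: about 0 is up (red head's top 83 above the bench, its underside 20 above the collar), 0.020 is fully home (red head down on the collar). Needs about 10 N; a friction catch keeps it where it is driven
- pin_left_top (a point): centre of the top of the left pin's red head (28 in diameter)
- pin_right_top (a point): centre of the top of the right pin's red head (28 in diameter)
- mallet: rubber mallet, 0.35 kg, standing on one face of its black head: head a cylinder of diameter 50, 80 high. Origin: centre of the lower (striking) face, z up along the head. Wooden handle 24 wide and 24 high, level, its centre line at height 50, reaching along local -x from the head to x = -143. Centre of mass about 12 from the head's axis towards the handle
- mallet_grip (a point): point on the handle's centre line, local (-55, 0, 50) of the mallet, a good place to grip across the handle
- mat: green square mat, 110 by 110, 4 thick, fixed to the bench: the mallet's place. Origin: centre of the underside
- jar: bystander: sealed amber jar with green lid, diameter 48, 138 high, standing in the seat of the other stand. Origin: centre of the underside
- bottle: bystander: green sanitiser bottle, diameter 60, 120 high, at the far right of the work. Origin: centre of the underside
- tape: bystander: brown roll of tape lying flat, diameter 100, 45 high, at the far left. Origin: centre of the underside

How it is judged:
On the way, in this order (a step that is already met when the one before it is completed fails the run):
1. every white cup is nested in the stack on the blue cup (horizontal distance between each of cup1, cup2, cup3, cup4, cup5 and starter below 0.008 m and angle between each of cup1, cup2, cup3, cup4, cup5's own z axis and vertical below 0.12 rad and z of cup1 in the frame of starter between 0.02 and 0.16 m and z of cup2 in the frame of starter between 0.02 and 0.16 m and z of cup3 in the frame of starter between 0.02 and 0.16 m and z of cup4 in the frame of starter between 0.02 and 0.16 m and z of cup5 in the frame of starter between 0.02 and 0.16 m), for 0.3 s.
2. the pin of the stand with the cup stack is fully down, under the mallet's head (((horizontal distance between starter and stand_left below 0.012 m and value of joint pin_left above 0.016 m and distance between mallet and pin_left_top below 0.03 m) or (horizontal distance between starter and stand_right below 0.012 m and value of joint pin_right above 0.016 m and distance between mallet and pin_right_top below 0.03 m))), for 0.05 s.
At the end, for the whole second after the job is handed in: All white cups upright (0.12 rad) in the stack, within 8 mm of the blue cup's axis; that stand's pin down 16 mm or more, the other pin under 8 mm; the mallet at rest standing on its head, within 40 mm of the mat's centre (all of step 1 and ((horizontal distance between starter and stand_left below 0.012 m and value of joint pin_left above 0.016 m and value of joint pin_right below 0.008 m) or (horizontal distance between starter and stand_right below 0.012 m and value of joint pin_right above 0.016 m and value of joint pin_left below 0.008 m)) and horizontal distance between mallet and mat below 0.04 m and angle between mallet's own z axis and vertical below 0.1 rad and height (world z) of mallet below 0.012 m and linear speed of each of mallet, cup1, cup2, cup3, cup4, cup5 below 0.02 m/s); the robot touches nothing.
It fails at once if the jar is disturbed (moved more than 30 mm) (distance of jar from where it was at the start of the episode above 0.03 m).
It fails at once if the bottle is disturbed (moved more than 40 mm) (distance of bottle from where it was at the start of the episode above 0.04 m).
It fails at once if the tape roll is disturbed (moved more than 40 mm) (distance of tape from where it was at the start of the episode above 0.04 m).
It fails at once if the pin of the stand with the jar is pressed more than 12 mm ((horizontal distance between jar and stand_left below 0.04 m and value of joint pin_left above 0.012 m) or (horizontal distance between jar and stand_right below 0.04 m and value of joint pin_right above 0.012 m)).
Of cup1, cup2, cup3, cup4, cup5 only 3 to 5 are there at a start; the rules pass over those that are not, and their reading is None.
At some moment in a run one of cup1, cup2, cup3, cup4, cup5 may be knocked a few centimetres aside while the robot is not near it.
It also fails if it takes over 210 s, if anything falls off the work surface, if the arm or the gripper's body presses on something with over 40 N, if the wrist force passes 120 N, or if a joint passes its speed limit or range.

### The arm

A 6-joint arm with a two-finger parallel gripper is mounted at the origin on the work surface. World frame = base frame: x ahead of the robot, y to its left, z up, the work surface at z = 0. Lengths are in m, angles in rad, forces in N, time in s.
With the tool pointing down it reaches from about 0.4 to 0.825 m from the base axis. Payload 7 kg.
Tool frame: the origin (TCP) lies on the mounting face of the last link; the fingertips stand 173 mm ahead of it and the grasp point (between the pads) lies 155 mm ahead of it; z points along the fingers, y is the line along which they close (so a half turn about z gives the same grasp; the last joint's range is limited). The gripper opens to 85 mm and grips with 20 to 120 N. Pads are 22 mm wide; open, the fingers measure 114 mm over their backs; the gripper's body (76 mm by 85 mm) begins 54 mm behind the grasp point. The pads swing forward as they close: fully open they stand 13 mm farther back than shut.
Start: joints at [-0.957, 0.359, 0.012, 0, -1.224, -0.288], TCP at [0.216, -0.639, 0.405] pointing down, gripper open.
Joint ranges: [-3.07, 3.07], [-1.43, 2.12], [-1.02, 1.25], [-3.03, 1.67], [-3.05, -0], [-3.03, 3.03]. Speed limits (rad/s): [2.39, 2.39, 3.01, 3.14, 3.14, 3.14].

### API

Orientations are given as a rotation vector (axis times angle).
In Python, from plant import bot gives the robot as it stands.
- The arm moves only by the shell command python3 -m jog 'ROWS'. ROWS is a JSON object of lists of equal length, an entry for each row: "rotation": the turn, a rotation vector about the tool's x, y, z normalised to -1 to 1, where 1 is 5 degrees, a list of three; "linear": the shift along the tool's x, y, z normalised to -1 to 1, where 1 is 0.05 m, a list of three; "grip": the opening, from -1 (shut) to 1 (fully open). A call has exactly 5 rows; each row shifts and turns the commanded pose from where the row before left it, along the tool's axes as they then stand; what a row does not reach is not made up. A row lasts 1/10 s, in which the tool goes at most 50 mm and 8.59 degrees, less where a joint would pass 70% of its speed; a pose out of reach is approached as far as the arm can. A call with a number of a shift or a turn outside -1 to 1 is refused whole. A call with a gripper value outside its range is refused whole. The fingers move at their own pace and stop on an object; the grip force is fixed at half the most. Time passes only in rows, so rows that do not move let the fingers close, or fill a call up. It gives the time, the measured TCP pose, the force, the opening and the grip force at its end, in the units of the state.
- bot.get_obs(): the state, without advancing time (a new reading comes with each control period).
- bot.camera(name): name is "side" or "top"; returns the picture (420x560x3 uint8, red, green, blue); there is no depth.
- bot.calibration(name): a dict with "fx", "fy", "cx", "cy" (pixels), "R" (3x3) and "t" (3): a world point X has camera coordinates R X + t. Camera axes: x right, y down, z forward; pixel columns grow to the right and rows downward; lengths in m; the calibration is good to about 2 mm. A picture is of the moment at which its call begins. calibration takes no time and is no camera call.
- bot.hand_in(): hands the job in; it is judged then, once.
The state is a dict: "time": time; "joint_pos": joint angles; "dq": joint speeds; "effort": joint torques, N m; "tool_pos": TCP position; "tool_rot": TCP orientation; "ft_force": force on the tool from outside, world axes, zero at the start; "torque": the same for the moment, N m; "width": opening from 0.0 (shut) to 1.0 (fully open); "finger_force": force on a finger pad.
Only numpy, scipy, OpenCV 4.12 (cv2) and the standard library are available. Lean on these libraries where they do the work, as an engineer would, in place of code of your own. Each camera call takes 0.05 s, during which the arm holds its last target. There are 200 camera calls.

## Working session

There is one attempt and no reset: what is moved stays moved. The work goes in short steps, Python scripts to look and compute and a shell command to move; the robot and the scene stay as the last step left them, time stands still between calls to the robot, and variables do not carry over. Pictures are saved under pics/ and viewed, at most 14 in all, crops included, and the job is handed in when it is done.

```bash
ls; mkdir -p pics; python3 - <<'E'
from plant import bot
import cv2,json
for n in("side","top"):
    cv2.imwrite(f"pics/{n}0.png",bot.camera(n)[:,:,::-1]); c=bot.calibration(n); print(n,c)
print(bot.get_obs())
E
```

```text
pics
side {'fx': 430.73751537156363, 'fy': 430.73751537156363, 'cx': 271.7109465138484, 'cy': 208.39232329552325, 'R': array([[-0.95520584, -0.29491912, -0.02458688],
       [-0.11419176,  0.44394599, -0.88874755],
       [ 0.27302389, -0.84612923, -0.45773713]]), 't': array([0.51540953, 0.14829175, 1.00643244])}
top {'fx': 535.539380105435, 'fy': 535.539380105435, 'cx': 281.2374226060938, 'cy': 208.67426627932724, 'R': array([[ 0.02717574, -0.99960404, -0.00729698],
       [-0.99414209, -0.02626192, -0.10484185],
       [ 0.10460871,  0.01010339, -0.99446214]]), 't': array([-0.0034945 ,  0.55391214,  1.6050032 ])}
{'time': 0.1, 'joint_pos': array([-9.56920278e-01,  3.59264062e-01,  1.11624435e-02, -3.12982787e-04,
       -1.22405968e+00, -2.88118341e-01]), 'dq': array([ 0.00041201, -0.0013039 ,  0.00260434,  0.00102814, -0.00066037,
       -0.00149786]), 'effort': array([-2.02804687e-03, -5.84765303e+01,  2.94107151e+01,  6.95461437e+00,
       -3.24602101e-03, -3.73526575e-05]), 'tool_pos': array([ 0.21597307, -0.63933419,  0.4038947 ]), 'tool_rot': array([ 5.09220691e-01, -3.09971294e+00, -2.13096842e-03]), 'ft_force': array([-0.02360649, -0.38845595, -0.29085184]), 'torque': array([0.01029214, 0.07037548, 0.04084056]), 'finger_force': 0.0, 'width': 1.001174964645038}
```

View pics/side0.png

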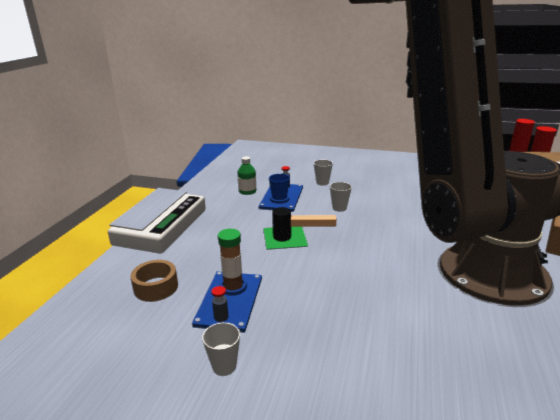

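View pics/top0.png

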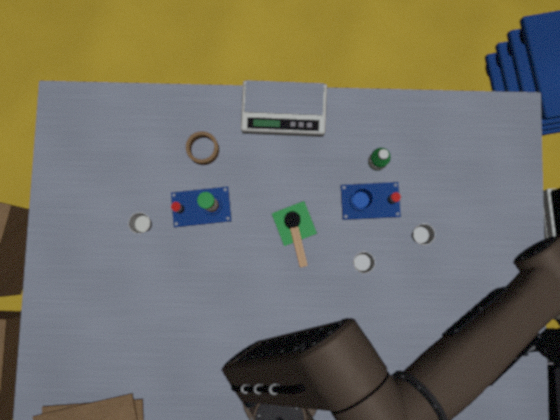

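The side view shows three cups at (323,172), (340,196) and (222,348). They match top pixels (422,234), (362,262) and (142,223). The blue starter is in the right stand (top 361,200), with its pin at (395,198), and the mallet is on the mat at (292,219). Next I'll look at enlarged crops.

```bash
cat > h.py <<'E'
import numpy as np,cv2
from scipy.spatial.transform import Rotation as Ro
from plant import bot
C={n:bot.calibration(n) for n in("side","top")}
def P(n):
    c=C[n];K=np.array([[c['fx'],0,c['cx']],[0,c['fy'],c['cy']],[0,0,1]]);return K@np.c_[c['R'],c['t']]
def tri(top,side):
    X=cv2.triangulatePoints(P("top"),P("side"),np.array(top,float),np.array(side,float)).ravel();return X[:3]/X[3]
def pl(n,uv,z):
    M=P(n);u,v=uv;A=np.array([M[0]-u*M[2],M[1]-v*M[2]]);return np.linalg.solve(A[:,:2],-A[:,2]*z-A[:,3])
def proj(n,X):
    p=P(n)@np.r_[X,1];return p[:2]/p[2]
def crop(im,x0,y0,w,h,k):
    return cv2.resize(im[y0:y0+h,x0:x0+w],None,fx=k,fy=k,interpolation=cv2.INTER_CUBIC)
E
python3 - <<'E'
from h import *
t=cv2.imread("pics/top0.png");s=cv2.imread("pics/side0.png")
cv2.imwrite("pics/t1.png",crop(t,270,165,160,120,5))
a=crop(s,255,150,100,100,4);b=np.vstack([crop(s,190,280,70,100,4)]);c=crop(t,115,195,25*2,50,4)
c=np.vstack([c,np.zeros((200,200,3),np.uint8)])[:, :120]
cv2.imwrite("pics/s1.png",np.hstack([a,b,c]))
E
```

```text
(no output)
```

View pics/t1.png

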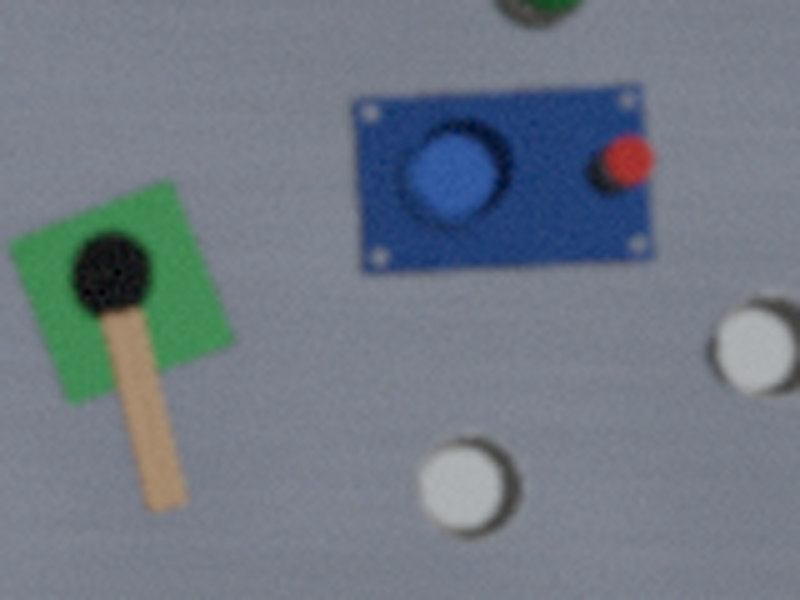

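View pics/s1.png

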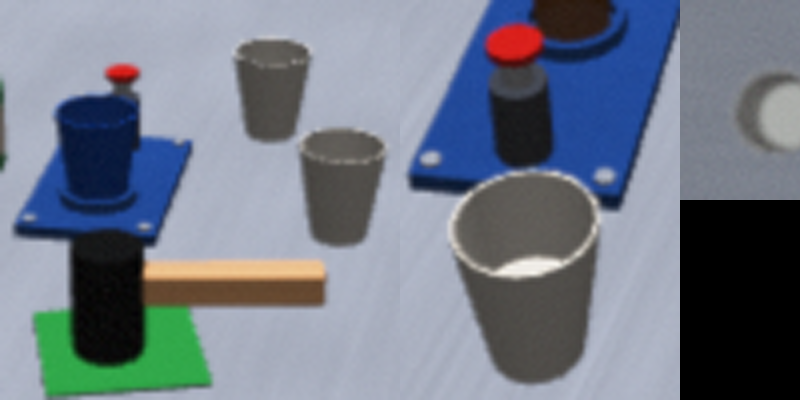

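Rim centres read from the crops are below. Cup C's top-view outline comes from code.

```bash
python3 - <<'E'
from h import *
t=cv2.imread("pics/top0.png")
def circ(x,y,r=17):
    w=t[y-r:y+r,x-r:x+r].astype(float); bg=np.median(np.r_[w[0],w[-1],w[:,0]],0)
    m=(np.abs(w-bg).sum(2)>45).astype(np.uint8)
    n,l,st,ce=cv2.connectedComponentsWithStats(m); k=1+st[1:,4].argmax()
    c,_=cv2.findContours((l==k).astype(np.uint8),0,2); return (lambda e:(e[0][0]+x-r,e[0][1]+y-r,e[1]))(cv2.minEnclosingCircle(max(c,key=len)))
cs={k:circ(*v) for k,v in dict(A=(363,262),B=(422,234),C=(140,223)).items()};print(cs)
side=dict(A=(340.5,186.4),B=(322.8,163),C=(220.9,335.4))
for k in"ABC":
    print(k,tri(cs[k][:2],side[k]).round(4),pl("top",cs[k][:2],.075).round(4))
print("hand A",tri((363.4,262),side['A']))
st=tri((361.1,199.1),(279,177.6));print("starter rim",st,pl("top",(361.1,199.1),.087))
print("pin",tri((395.6,196.6),(285.1,167.6)),pl("top",(395.6,196.6),.083))
print("mallet",tri((292,219),(281.4,210.9)),pl("top",(292,219),.084))
print("handle end",pl("top",(270+167/5-.4,165+505/5-.4),.066))
for p in[(10,242),(172,180),(235,343),(72,405)]:print("mat",pl("top",(270+p[0]/5-.4,165+p[1]/5-.4),.004))
for p in[(370,113),(628,100),(638,244),(379,258)]:print("stand",pl("top",(270+p[0]/5-.4,165+p[1]/5-.4),.012))
print("jar top",pl("top",(206,200),.15),"tape",pl("top",(202,148),.045),"bottle",pl("top",(381,157),.12))
E
```

```text
{'A': (363.769229888916, 261.769229888916, 10.471250534057617), 'B': (422.4887008666992, 234.93502807617188, 11.672903060913086), 'C': (140.5, 223.5, 11.597513198852539)}
A [ 0.3979 -0.2358  0.0716] [ 0.3989 -0.2352]
B [ 0.4828 -0.4074  0.0732] [ 0.4822 -0.407 ]
C [0.4956 0.4286 0.069 ] [0.4938 0.4264]
hand A [ 0.39743433 -0.23464966  0.07219689]
starter rim [ 0.58266443 -0.22365398  0.08603709] [ 0.5822693  -0.22358553]
pin [ 0.59325733 -0.32696752  0.0775517 ] [ 0.59288839 -0.32577518]
mallet [ 0.51816938 -0.02179476  0.08204098] [ 0.51833479 -0.02169169]
handle end [ 0.38292762 -0.05775166]
mat [0.54219691 0.04106695]
mat [ 0.583492  -0.0583093]
mat [ 0.48334446 -0.09941861]
mat [4.42501539e-01 3.95207864e-06]
stand [ 0.62748379 -0.17954331]
stand [ 0.63976891 -0.33884784]
stand [ 0.55041496 -0.34542688]
stand [ 0.53754824 -0.18642359]
jar top [0.56015601 0.22380088] tape [0.73243586 0.25875941] bottle [ 0.70285697 -0.27531344]
```

```bash
python3 -m jog '{"rotation":[[0,0,0.75],[0,0,0.75],[0,0,0.75],[0,0,0.75],[0,0,0.75]],"linear":[[0,0,0],[0,0,0],[0,0,0],[0,0,0],[0,0,0]],"grip":[1,1,1,1,1]}'
python3 -m jog '{"rotation":[[0,0,0],[0,0,0],[0,0,0],[0,0,0],[0,0,0]],"linear":[[-0.35,0.8,0],[-0.35,0.8,0],[-0.35,0.8,0],[-0.35,0.8,0],[-0.35,0.8,0]],"grip":[1,1,1,1,1]}'
python3 -m jog '{"rotation":[[0,0,0],[0,0,0],[0,0,0],[0,0,0],[0,0,0]],"linear":[[-0.37,0.8,0],[-0.37,0.8,0],[-0.37,0.8,0],[-0.37,0.8,0],[-0.37,0.8,0]],"grip":[1,1,1,1,1]}'
cat > o.py <<'E'
import sys
from h import *
o=bot.get_obs();print(round(o['time'],2),o['tool_pos'].round(4),o['tool_rot'].round(3),o['width'],o['finger_force'],o['ft_force'].round(1))
if len(sys.argv)>1:
    for n in("top","side"):cv2.imwrite(f"pics/{n}{sys.argv[1]}.png",bot.camera(n)[:,:,::-1])
E
python3 o.py 2
```

```text
time: 0.6
tool_pos: [0.216, -0.6394, 0.4041]
tool_rot: [-0.007, -3.141, -0.001]
ft_force: [0.0, -0.4, -0.4]
width: 1.003
finger_force: 0.0
time: 1.1
tool_pos: [0.304, -0.438, 0.4043]
tool_rot: [-0.003, -3.141, -0.001]
ft_force: [1.7, -0.6, 0.0]
width: 1.001
finger_force: 0.0
time: 1.6
tool_pos: [0.3968, -0.238, 0.4047]
tool_rot: [0.002, 3.141, 0.0]
ft_force: [0.6, -0.3, 0.7]
width: 0.998
finger_force: 0.0
1.6 [ 0.3968 -0.238   0.4047] [2.000e-03 3.141e+00 0.000e+00] 0.998023902195483 0.0 [ 0.6 -0.3  0.7]
```

```bash
python3 - <<'E'
from h import *
a=cv2.imread("pics/top2.png");b=cv2.imread("pics/side2.png")
cv2.imwrite("pics/c2.png",np.hstack([cv2.resize(a,(400,300),interpolation=3),cv2.resize(b,(400,300),interpolation=3)]))
E
```

```text
(no output)
```

View pics/c2.png

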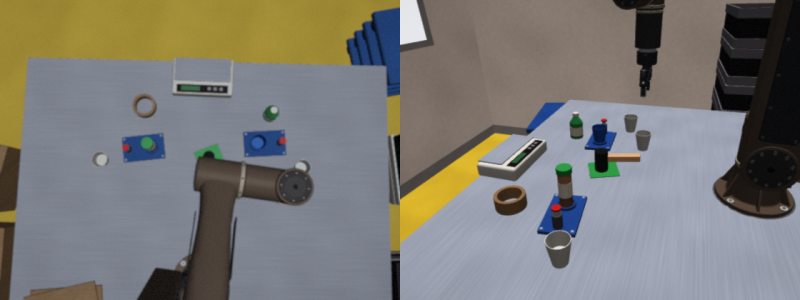

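Still three white cups, and no others are visible. Descending on cup A.

```bash
python3 -m jog '{"rotation":[[0,0,0],[0,0,0],[0,0,0],[0,0,0],[0,0,0]],"linear":[[-0.02,0.04,0.7],[0,0,0.7],[0,0,0.7],[0,0,0.7],[0,0,0.5]],"grip":[1,1,1,1,1]}'
python3 -m jog '{"rotation":[[0,0,0],[0,0,0],[0,0,0],[0,0,0],[0,0,0]],"linear":[[0,0,0.3],[0,0,0.16],[0,0,0],[0,0,0],[0,0,0]],"grip":[1,1,1,1,1]}'
python3 -m jog '{"rotation":[[0,0,0],[0,0,0],[0,0,0],[0,0,0],[0,0,0]],"linear":[[0,0,0],[0,0,0],[0,0,0],[0,0,0],[0,0,0]],"grip":[-1,-1,-1,-1,-1]}'
python3 -m jog '{"rotation":[[0,0,0],[0,0,0],[0,0,0],[0,0,0],[0,0,0]],"linear":[[0,0,0],[0,0,0],[0,0,0],[0,0,0],[0,0,0]],"grip":[-1,-1,-1,-1,-1]}'
python3 o.py 3
```

```text
time: 2.2
tool_pos: [0.3966, -0.2378, 0.2376]
tool_rot: [-0.003, -3.14, -0.001]
ft_force: [0.0, 0.0, -0.0]
width: 0.999
finger_force: 0.0
time: 2.7
tool_pos: [0.398, -0.2379, 0.2176]
tool_rot: [0.002, 3.14, -0.0]
ft_force: [-0.2, 0.3, 0.3]
width: 1.0
finger_force: 0.0
time: 3.2
tool_pos: [0.3984, -0.2377, 0.2182]
tool_rot: [0.001, 3.139, -0.001]
ft_force: [-1.1, 3.6, 12.1]
width: 0.729
finger_force: 62.2
time: 3.7
tool_pos: [0.3985, -0.2377, 0.2182]
tool_rot: [0.001, 3.139, -0.001]
ft_force: [-1.1, 3.0, 11.3]
width: 0.728
finger_force: 62.2
3.7 [ 0.3985 -0.2377  0.2182] [ 1.000e-03  3.139e+00 -1.000e-03] 0.7276377274314351 62.23085256759077 [-1.1  3.  11.3]
```

```bash
python3 -m jog '{"rotation":[[0,0,0],[0,0,0],[0,0,0],[0,0,0],[0,0,0]],"linear":[[0,0,-0.3],[0,0,-0.5],[0,0,-0.6],[0,0,-0.5],[0,0,-0.3]],"grip":[-1,-1,-1,-1,-1]}'
python3 -m jog '{"rotation":[[0,0,0],[0,0,0],[0,0,0],[0,0,0],[0,0,0]],"linear":[[-0.4,0,0],[-0.5,0.1,0],[-0.6,0.1,0],[-0.6,0.08,0],[-0.6,0,0]],"grip":[-1,-1,-1,-1,-1]}'
python3 -m jog '{"rotation":[[0,0,0],[0,0,0],[0,0,0],[0,0,0],[0,0,0]],"linear":[[-0.5,0,0],[-0.3,0,0],[-0.18,0,0],[0,0,0],[0,0,0]],"grip":[-1,-1,-1,-1,-1]}'
python3 o.py 4
python3 - <<'E'
from h import *
b=cv2.imread("pics/side4.png");cv2.imwrite("pics/c4.png",crop(b,210,90,180,150,4))
E
```

```text
time: 4.3
tool_pos: [0.3978, -0.2378, 0.3291]
tool_rot: [0.002, 3.139, -0.001]
ft_force: [-0.2, -0.5, -1.7]
width: 0.724
finger_force: 65.4
time: 4.8
tool_pos: [0.5336, -0.2234, 0.327]
tool_rot: [0.002, 3.141, 0.0]
ft_force: [0.4, 0.7, 0.3]
width: 0.723
finger_force: 65.4
time: 5.3
tool_pos: [0.5809, -0.224, 0.3266]
tool_rot: [-0.003, -3.141, -0.0]
ft_force: [-0.1, 0.1, -1.0]
width: 0.729
finger_force: 65.4
5.3 [ 0.5809 -0.224   0.3266] [-3.000e-03 -3.141e+00 -0.000e+00] 0.729088500702368 65.35667704883963 [-0.1  0.1 -1. ]
```

View pics/c4.png

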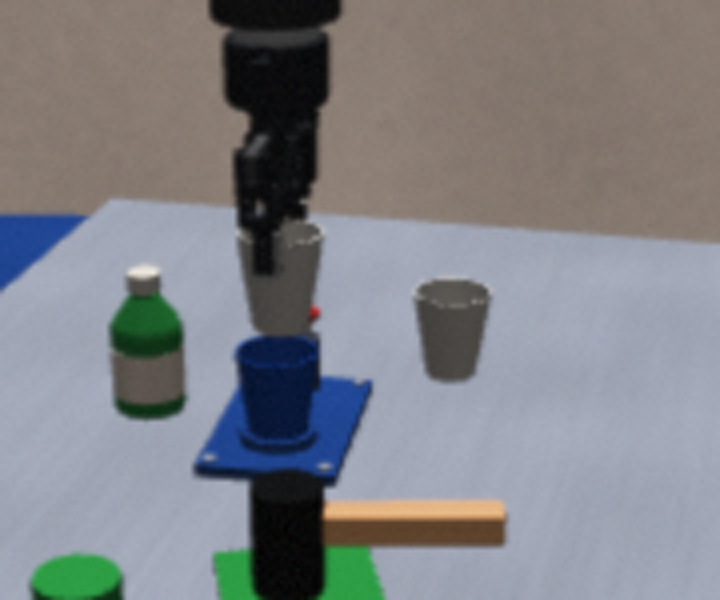

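The cup is held upright above the blue cup: rim at (280,230) over the blue rim at (278,350) in the crop. Lowering.

```bash
python3 -m jog '{"rotation":[[0,0,0],[0,0,0],[0,0,0],[0,0,0],[0,0,0]],"linear":[[0,0,0.25],[0,0,0.3],[0,0,0.3],[0,0,0.2],[0,0,0.15]],"grip":[-1,-1,-1,-1,-1]}'
python3 -m jog '{"rotation":[[0,0,0],[0,0,0],[0,0,0],[0,0,0],[0,0,0]],"linear":[[0,0,0.08],[0,0,0.06],[0,0,0],[0,0,0],[0,0,0]],"grip":[-1,-1,-1,-1,-1]}'
```

```text
time: 5.9
tool_pos: [0.584, -0.2252, 0.2702]
tool_rot: [-0.001, 3.134, -0.006]
ft_force: [0.9, -12.1, 11.7]
width: 0.719
finger_force: 67.3
time: 6.4
tool_pos: [0.5835, -0.2264, 0.2624]
tool_rot: [0.001, 3.135, -0.007]
ft_force: [4.0, -13.7, 8.1]
width: 0.727
finger_force: 67.0
```

```bash
python3 -m jog '{"rotation":[[0,0,0],[0,0,0],[0,0,0],[0,0,0],[0,0,0]],"linear":[[-0.02,-0.06,0],[0,0,0.05],[0,0,0],[0,0,0],[0,0,0]],"grip":[-1,-1,-1,-1,-1]}'
python3 o.py 5
python3 - <<'E'
from h import *
b=cv2.imread("pics/side5.png");cv2.imwrite("pics/c5.png",crop(b,240,130,90,80,6))
E
```

```text
time: 6.9
tool_pos: [0.5844, -0.2276, 0.2602]
tool_rot: [-0.0, 3.135, -0.004]
ft_force: [1.8, -2.7, 14.3]
width: 0.727
finger_force: 67.6
6.9 [ 0.5844 -0.2276  0.2602] [-0.     3.135 -0.004] 0.7265185361089275 67.64510099776089 [ 1.8 -2.7 14.3]
```

View pics/c5.png

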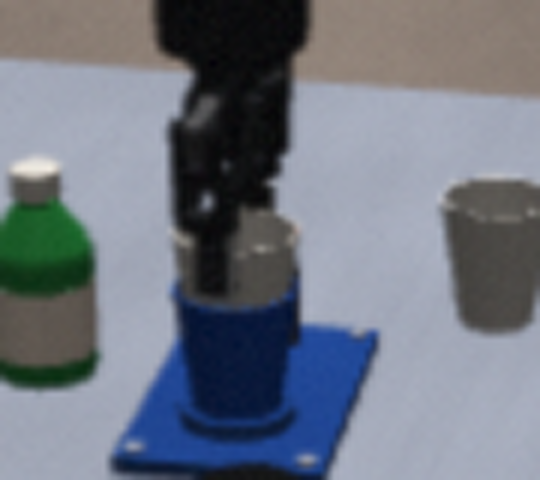

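The cup is fully nested (TCP z 0.260, as expected), and cup B's rim is still at side pixel (322,163). Releasing and going to B.

```bash
python3 -m jog '{"rotation":[[0,0,0],[0,0,0],[0,0,0],[0,0,0],[0,0,0]],"linear":[[0,0,0],[0,0,0],[0,0,0],[0,0,0],[0,0,0]],"grip":[1,1,1,1,1]}'
python3 -m jog '{"rotation":[[0,0,0],[0,0,0],[0,0,0],[0,0,0],[0,0,0]],"linear":[[0,0,-0.3],[0,0,-0.5],[0,0,-0.7],[0,0,-0.7],[0,0,-0.6]],"grip":[1,1,1,1,1]}'
python3 -m jog '{"rotation":[[0,0,0],[0,0,0],[0,0,0],[0,0,0],[0,0,0]],"linear":[[0.4,-0.6,0],[0.4,-0.7,0],[0.4,-0.7,0],[0.4,-0.7,0],[0.4,-0.7,0]],"grip":[1,1,1,1,1]}'
python3 -m jog '{"rotation":[[0,0,0],[0,0,0],[0,0,0],[0,0,0],[0,0,0]],"linear":[[0.03,-0.25,0.4],[0,0,0],[0,0,0],[0,0,0],[0,0,0]],"grip":[1,1,1,1,1]}'
python3 o.py 6
python3 - <<'E'
from h import *
b=cv2.imread("pics/side6.png");a=cv2.imread("pics/top6.png");cv2.imwrite("pics/c6.png",np.hstack([crop(b,190,100,160,200,2.5),crop(a,320,130,160,200,2.5)]))
E
```

```text
time: 7.5
tool_pos: [0.5825, -0.2269, 0.2567]
tool_rot: [-0.002, -3.141, -0.0]
ft_force: [0.1, -0.6, 0.5]
width: 0.999
finger_force: 0.0
time: 8.0
tool_pos: [0.5826, -0.227, 0.399]
tool_rot: [0.002, 3.141, -0.0]
ft_force: [0.4, -0.3, -0.3]
width: 0.998
finger_force: 0.0
time: 8.5
tool_pos: [0.4814, -0.398, 0.3971]
tool_rot: [-0.002, -3.141, -0.0]
ft_force: [0.5, -0.2, -0.3]
width: 1.003
finger_force: 0.0
time: 9.0
tool_pos: [0.4815, -0.4086, 0.378]
tool_rot: [0.0, 3.141, -0.001]
ft_force: [-0.3, 1.2, 0.8]
width: 1.001
finger_force: 0.0
9.0 [ 0.4815 -0.4086  0.378 ] [ 0.000e+00  3.141e+00 -1.000e-03] 1.0012301038092164 0.0 [-0.3  1.2  0.8]
```

View pics/c6.png

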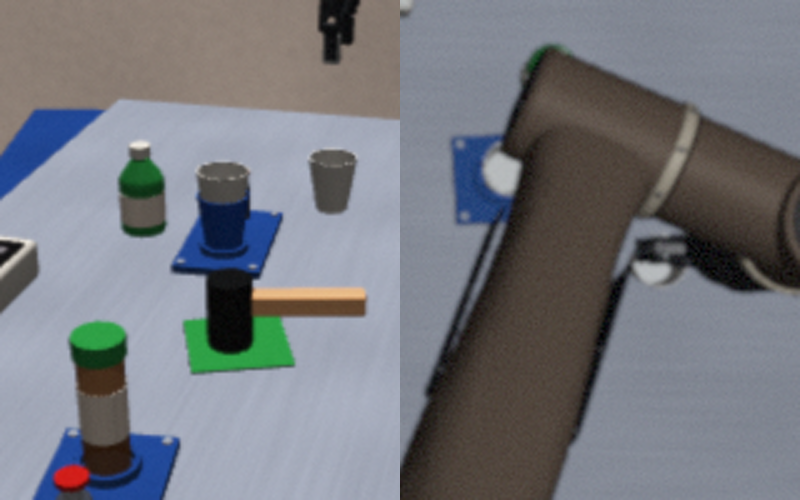

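Cup A is nested upright and cup B is unmoved at crop position (332,180). Grasping B and carrying it over: lift 0.14, then dx +0.1025, dy +0.182.

```bash
python3 -m jog '{"rotation":[[0,0,0],[0,0,0],[0,0,0],[0,0,0],[0,0,0]],"linear":[[-0.02,0,0.6],[0,0,0.7],[0,0,0.7],[0,0,0.6],[0,0,0.4]],"grip":[1,1,1,1,1]}'
python3 -m jog '{"rotation":[[0,0,0],[0,0,0],[0,0,0],[0,0,0],[0,0,0]],"linear":[[0,0,0.2],[0,0,0],[0,0,0],[0,0,0],[0,0,0]],"grip":[1,1,-1,-1,-1]}'
python3 -m jog '{"rotation":[[0,0,0],[0,0,0],[0,0,0],[0,0,0],[0,0,0]],"linear":[[0,0,0],[0,0,0],[0,0,0],[0,0,0],[0,0,0]],"grip":[-1,-1,-1,-1,-1]}'
python3 -m jog '{"rotation":[[0,0,0],[0,0,0],[0,0,0],[0,0,0],[0,0,0]],"linear":[[0,0,-0.4],[0,0,-0.6],[0,0,-0.7],[0,0,-0.7],[0,0,-0.4]],"grip":[-1,-1,-1,-1,-1]}'
```

```text
time: 9.6
tool_pos: [0.4816, -0.4086, 0.2252]
tool_rot: [-0.001, -3.14, -0.002]
ft_force: [-0.5, 0.1, 0.7]
width: 1.005
finger_force: 0.0
time: 10.1
tool_pos: [0.4827, -0.4097, 0.2196]
tool_rot: [0.001, 3.138, -0.003]
ft_force: [-0.1, 0.8, 5.5]
width: 0.723
finger_force: 64.0
time: 10.6
tool_pos: [0.4826, -0.4097, 0.2196]
tool_rot: [0.002, 3.138, -0.003]
ft_force: [-1.0, 0.7, 6.5]
width: 0.726
finger_force: 64.1
time: 11.1
tool_pos: [0.4821, -0.4096, 0.3617]
tool_rot: [0.002, 3.137, -0.004]
ft_force: [0.4, -0.0, -0.8]
width: 0.724
finger_force: 65.3
```

```bash
python3 -m jog '{"rotation":[[0,0,0],[0,0,0],[0,0,0],[0,0,0],[0,0,0]],"linear":[[-0.3,0.4,0],[-0.35,0.6,0],[-0.4,0.7,0],[-0.4,0.7,0],[-0.3,0.6,0]],"grip":[-1,-1,-1,-1,-1]}'
python3 -m jog '{"rotation":[[0,0,0],[0,0,0],[0,0,0],[0,0,0],[0,0,0]],"linear":[[-0.2,0.4,0],[-0.08,0.23,0],[0,0,0],[0,0,0],[0,0,0]],"grip":[-1,-1,-1,-1,-1]}'
python3 -m jog '{"rotation":[[0,0,0],[0,0,0],[0,0,0],[0,0,0],[0,0,0]],"linear":[[0,0,0.25],[0,0,0.3],[0,0,0.3],[0,0,0.25],[0,0,0.15]],"grip":[-1,-1,-1,-1,-1]}'
python3 -m jog '{"rotation":[[0,0,0],[0,0,0],[0,0,0],[0,0,0],[0,0,0]],"linear":[[0,0,0.1],[0,0,0.06],[0,0,0.04],[0,0,0],[0,0,0]],"grip":[-1,-1,-1,-1,-1]}'
```

```text
time: 11.6
tool_pos: [0.5703, -0.2578, 0.3584]
tool_rot: [0.002, 3.14, -0.0]
ft_force: [0.4, -0.1, -0.3]
width: 0.72
finger_force: 65.3
time: 12.1
tool_pos: [0.5831, -0.2288, 0.3574]
tool_rot: [0.004, 3.141, -0.0]
ft_force: [-0.2, -0.3, -0.2]
width: 0.725
finger_force: 65.4
time: 12.6
tool_pos: [0.5831, -0.2284, 0.2929]
tool_rot: [-0.004, -3.14, -0.001]
ft_force: [1.0, 2.0, 2.3]
width: 0.721
finger_force: 65.9
time: 13.1
tool_pos: [0.585, -0.2282, 0.2915]
tool_rot: [-0.001, 3.134, -0.004]
ft_force: [-10.6, 8.4, 38.8]
width: 0.72
finger_force: 68.2
```

```bash
python3 -m jog '{"rotation":[[0,0,0],[0,0,0],[0,0,0],[0,0,0],[0,0,0]],"linear":[[0,0,-0.04],[0,0,0],[0,0,0],[0,0,0],[0,0,0]],"grip":[1,1,1,1,1]}'
python3 -m jog '{"rotation":[[0,0,0],[0,0,0],[0,0,0],[0,0,0],[0,0,0]],"linear":[[0,0,-0.3],[0,0,-0.5],[0,0,-0.7],[0,0,-0.7],[0,0,-0.6]],"grip":[1,1,1,1,1]}'
python3 -m jog '{"rotation":[[0,0,0],[0,0,0],[0,0,0],[0,0,0],[0,0,0]],"linear":[[0.1,0.6,0],[0.1,0.8,0],[0.1,0.8,0],[0.1,0.8,0],[0.1,0.8,0]],"grip":[1,1,1,1,1]}'
python3 -m jog '{"rotation":[[0,0,0],[0,0,0],[0,0,0],[0,0,0],[0,0,0]],"linear":[[0.1,0.8,0],[0.1,0.8,0],[0.1,0.8,0],[0.1,0.8,0],[0.1,0.8,0]],"grip":[1,1,1,1,1]}'
python3 -m jog '{"rotation":[[0,0,0],[0,0,0],[0,0,0],[0,0,0],[0,0,0]],"linear":[[0.1,0.8,0],[0.1,0.8,0],[0.1,0.8,0],[0.1,0.8,0],[0.1,0.8,0]],"grip":[1,1,1,1,1]}'
python3 o.py 7
python3 - <<'E'
from h import *
b=cv2.imread("pics/side7.png");a=cv2.imread("pics/top7.png");cv2.imwrite("pics/c7.png",np.hstack([crop(b,180,130,200,250,2),crop(a,100,130,200,250,2)]))
E
```

```text
time: 13.6
tool_pos: [0.5836, -0.2281, 0.286]
tool_rot: [-0.002, -3.141, -0.0]
ft_force: [0.0, 0.4, 0.4]
width: 0.998
finger_force: 0.0
time: 14.1
tool_pos: [0.5837, -0.2281, 0.4283]
tool_rot: [0.002, 3.141, -0.0]
ft_force: [0.9, 0.0, -0.6]
width: 1.001
finger_force: 0.0
time: 14.6
tool_pos: [0.5585, -0.0366, 0.4265]
tool_rot: [-0.003, -3.141, 0.0]
ft_force: [1.2, 1.1, -0.1]
width: 0.997
finger_force: 0.0
time: 15.1
tool_pos: [0.5337, 0.1637, 0.4265]
tool_rot: [-0.002, -3.141, 0.0]
ft_force: [1.0, 0.3, 0.7]
width: 0.999
finger_force: 0.0
time: 15.6
tool_pos: [0.509, 0.3638, 0.4264]
tool_rot: [-0.002, -3.141, 0.001]
ft_force: [-0.0, -0.8, -0.0]
width: 1.0
finger_force: 0.0
15.6 [0.509  0.3638 0.4264] [-2.000e-03 -3.141e+00  1.000e-03] 1.000477286403101 0.0 [-0.  -0.8 -0. ]
```

View pics/c7.png

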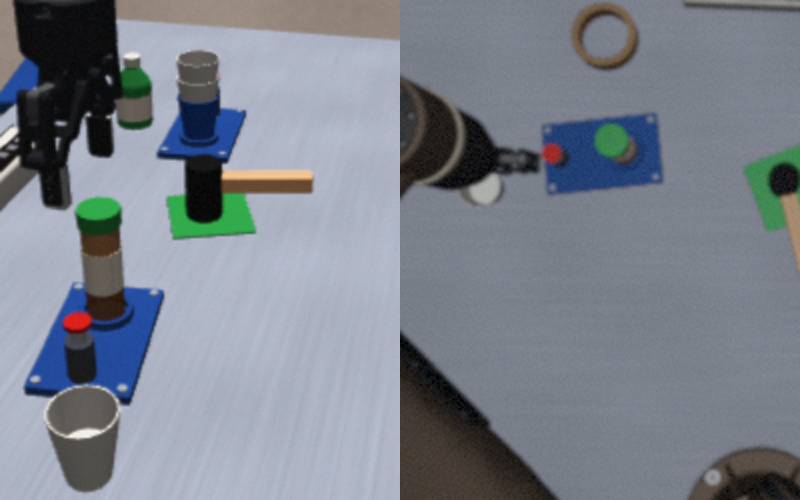

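Two cups are nested. Cup C is unmoved, its rim at crop (83,410), and clear of the left pin.

```bash
python3 -m jog '{"rotation":[[0,0,0],[0,0,0],[0,0,0],[0,0,0],[0,0,0]],"linear":[[0.15,0.6,0],[0.13,0.5,0],[0,0.14,0],[0,0,0.3],[0,0,0.6]],"grip":[1,1,1,1,1]}'
python3 -m jog '{"rotation":[[0,0,0],[0,0,0],[0,0,0],[0,0,0],[0,0,0]],"linear":[[0,0,0.7],[0,0,0.7],[0,0,0.7],[0,0,0.6],[0,0,0.3]],"grip":[1,1,1,1,1]}'
python3 -m jog '{"rotation":[[0,0,0],[0,0,0],[0,0,0],[0,0,0],[0,0,0]],"linear":[[0,0,0.2],[0,0,0],[0,0,0],[0,0,0],[0,0,0]],"grip":[1,1,-1,-1,-1]}'
python3 -m jog '{"rotation":[[0,0,0],[0,0,0],[0,0,0],[0,0,0],[0,0,0]],"linear":[[0,0,0],[0,0,0],[0,0,0],[0,0,0],[0,0,0]],"grip":[-1,-1,-1,-1,-1]}'
```

```text
time: 16.2
tool_pos: [0.4961, 0.4245, 0.3833]
tool_rot: [0.001, 3.139, 0.005]
ft_force: [0.7, 0.5, -0.9]
width: 0.999
finger_force: 0.0
time: 16.7
tool_pos: [0.4953, 0.4227, 0.2286]
tool_rot: [-0.004, -3.139, 0.005]
ft_force: [-0.8, -0.1, -0.2]
width: 1.001
finger_force: 0.0
time: 17.2
tool_pos: [0.4961, 0.4249, 0.224]
tool_rot: [0.001, 3.139, 0.005]
ft_force: [-0.9, -0.1, 5.4]
width: 0.716
finger_force: 64.0
time: 17.7
tool_pos: [0.4961, 0.4249, 0.2239]
tool_rot: [0.001, 3.139, 0.004]
ft_force: [-0.0, 1.1, 6.5]
width: 0.713
finger_force: 64.1
```

```bash
python3 -m jog '{"rotation":[[0,0,0],[0,0,0],[0,0,0],[0,0,0],[0,0,0]],"linear":[[0,0,-0.3],[0,0,-0.5],[0,0,-0.5],[0,0,-0.5],[0,0,-0.5]],"grip":[-1,-1,-1,-1,-1]}'
python3 -m jog '{"rotation":[[0,0,0],[0,0,0],[0,0,0],[0,0,0],[0,0,0]],"linear":[[0,0,-0.5],[0,0,-0.5],[0,0,-0.5],[0,0,0],[0,0,0]],"grip":[-1,-1,-1,-1,-1]}'
python3 o.py 8
python3 - <<'E'
from h import *
b=cv2.imread("pics/side8.png");cv2.imwrite("pics/c8.png",crop(b,120,80,200,250,2.4))
E
```

```text
time: 18.2
tool_pos: [0.4953, 0.4238, 0.339]
tool_rot: [0.002, 3.141, 0.001]
ft_force: [-0.0, -0.9, -1.9]
width: 0.711
finger_force: 65.1
time: 18.7
tool_pos: [0.4953, 0.4238, 0.4132]
tool_rot: [0.003, 3.141, 0.003]
ft_force: [-0.6, -0.5, -1.6]
width: 0.713
finger_force: 65.1
18.7 [0.4953 0.4238 0.4132] [3.000e-03 3.141e+00 3.000e-03] 0.7126850079010266 65.08719693534658 [-0.6 -0.5 -1.6]
```

View pics/c8.png

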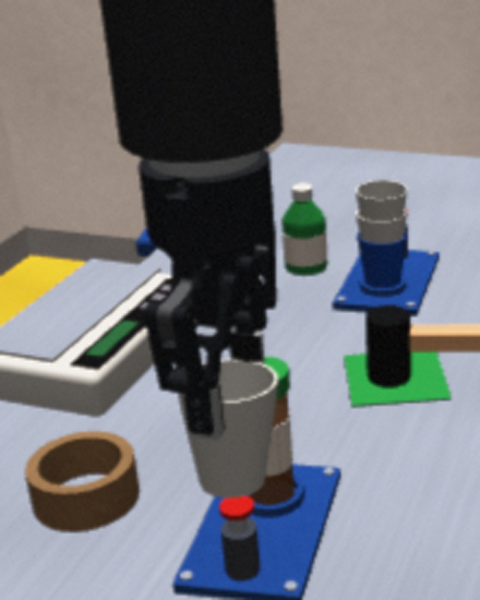

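```bash
python3 - <<'E'
from h import *
print(proj("side",[.4953,.4238,.264]),pl("side",(216.0,239.0),.264))
b=cv2.imread("pics/side4.png")
# cup A at side4: rim crop centre (280,237)/4+(210,90)
print(proj("side",[.5809,-.224,.3266-.143]),pl("side",(210+280.5/4-.4,90+237/4-.4),.3266-.143))
a=cv2.imread("pics/top8.png");cv2.imwrite("pics/c8t.png",np.hstack([crop(a,90,170,100,100,4),crop(b,250,130,60,100,4)]))
print(proj("top",[.4953,.4238,.264]))
E
```

```text
[213.70404259 237.82294434] [0.49044971 0.42610459]
[279.195968   147.14429132] [ 0.57518983 -0.2099482 ]
[122.09770876 217.36870843]
```

View pics/c8t.png

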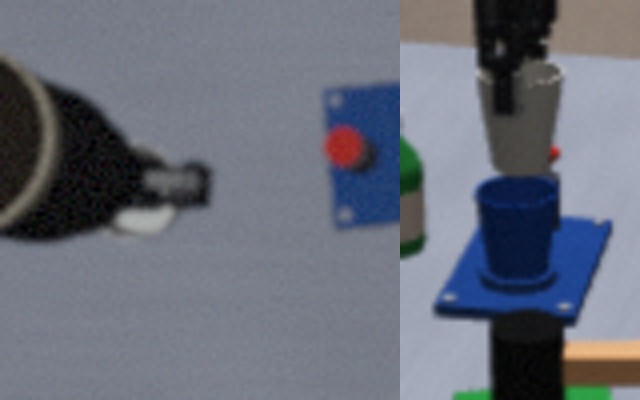

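Cup C sits upright in the grip, about 3–5 mm toward −x of the pads. I'll aim 3 mm farther in x.

```bash
python3 -m jog '{"rotation":[[0,0,0],[0,0,0],[0,0,0],[0,0,0],[0,0,0]],"linear":[[-0.1,-0.4,0],[-0.1,-0.7,0],[-0.1,-0.7,0],[-0.1,-0.7,0],[-0.1,-0.7,0]],"grip":[-1,-1,-1,-1,-1]}'
python3 -m jog '{"rotation":[[0,0,0],[0,0,0],[0,0,0],[0,0,0],[0,0,0]],"linear":[[-0.1,-0.7,0],[-0.1,-0.7,0],[-0.1,-0.7,0],[-0.1,-0.7,0],[-0.1,-0.7,0]],"grip":[-1,-1,-1,-1,-1]}'
python3 -m jog '{"rotation":[[0,0,0],[0,0,0],[0,0,0],[0,0,0],[0,0,0]],"linear":[[-0.1,-0.7,0],[-0.1,-0.7,0],[-0.1,-0.7,0],[-0.1,-0.7,0],[-0.1,-0.7,0]],"grip":[-1,-1,-1,-1,-1]}'
python3 -m jog '{"rotation":[[0,0,0],[0,0,0],[0,0,0],[0,0,0],[0,0,0]],"linear":[[-0.1,-0.7,0],[-0.1,-0.7,0],[-0.1,-0.7,0],[-0.05,-0.4,0],[0,-0.02,0]],"grip":[-1,-1,-1,-1,-1]}'
```

```text
time: 19.3
tool_pos: [0.5201, 0.2619, 0.4109]
tool_rot: [-0.002, -3.14, 0.002]
ft_force: [1.2, 0.9, -0.7]
width: 0.713
finger_force: 65.1
time: 19.8
tool_pos: [0.5446, 0.0869, 0.4111]
tool_rot: [-0.003, -3.14, 0.001]
ft_force: [-0.5, 1.0, -0.9]
width: 0.717
finger_force: 65.1
time: 20.3
tool_pos: [0.5692, -0.088, 0.411]
tool_rot: [-0.003, -3.14, 0.0]
ft_force: [0.6, 0.8, -1.6]
width: 0.718
finger_force: 65.1
time: 20.8
tool_pos: [0.5865, -0.2148, 0.4103]
tool_rot: [-0.007, -3.139, 0.0]
ft_force: [-0.3, 0.1, -1.4]
width: 0.712
finger_force: 65.1
```

```bash
python3 -m jog '{"rotation":[[0,0,0],[0,0,0],[0,0,0],[0,0,0],[0,0,0]],"linear":[[0,-0.26,0],[0,0,0],[0,0,0.3],[0,0,0.3],[0,0,0.3]],"grip":[-1,-1,-1,-1,-1]}'
python3 -m jog '{"rotation":[[0,0,0],[0,0,0],[0,0,0],[0,0,0],[0,0,0]],"linear":[[0,0,0.25],[0,0,0.2],[0,0,0.15],[0,0,0.1],[0,0,0.06]],"grip":[-1,-1,-1,-1,-1]}'
python3 -m jog '{"rotation":[[0,0,0],[0,0,0],[0,0,0],[0,0,0],[0,0,0]],"linear":[[0,0,0.03],[0,0,0],[0,0,0],[0,0,0],[0,0,0]],"grip":[-1,-1,-1,-1,-1]}'
```

```text
time: 21.3
tool_pos: [0.5869, -0.2245, 0.3663]
tool_rot: [0.001, 3.141, 0.0]
ft_force: [-2.6, 4.7, 26.9]
width: 0.714
finger_force: 68.9
time: 21.8
tool_pos: [0.5888, -0.2271, 0.3348]
tool_rot: [-0.003, 3.134, -0.011]
ft_force: [-6.0, -8.7, 33.8]
width: 0.712
finger_force: 67.9
time: 22.3
tool_pos: [0.5886, -0.2274, 0.3339]
tool_rot: [-0.002, 3.133, -0.011]
ft_force: [-5.3, -9.0, 27.6]
width: 0.715
finger_force: 67.3
```

```bash
python3 o.py 9
python3 - <<'E'
from h import *
b=cv2.imread("pics/side9.png");a=cv2.imread("pics/top9.png");cv2.imwrite("pics/c9.png",crop(b,240,90,90,120,5))
E
```

```text
22.3 [ 0.5886 -0.2274  0.3339] [-2.000e-03  3.133e+00 -1.100e-02] 0.714522790781328 67.31538324966095 [-5.3 -9.  27.6]
```

View pics/c9.png

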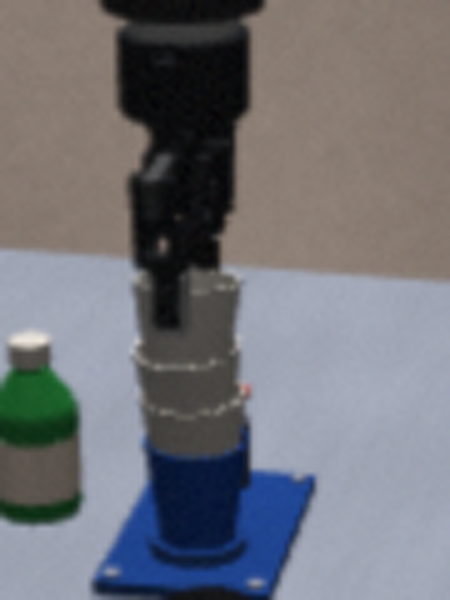

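The stack leans toward +x and cup 3 is not fully down: its rim gap is about 70 px, against about 48 px expected. I'll shift back in x and ease it down.

```bash
python3 -m jog '{"rotation":[[0,0,0],[0,0,0],[0,0,0],[0,0,0],[0,0,0]],"linear":[[0.05,0,-0.04],[0.05,-0.02,0],[0,-0.02,0],[0,0,0],[0,0,0]],"grip":[-1,-1,-1,-1,-1]}'
python3 -m jog '{"rotation":[[0,0,0],[0,0,0],[0,0,0],[0,0,0],[0,0,0]],"linear":[[0,0,0.05],[0,0,0.05],[0,0,0],[0,0,0],[0,0,0]],"grip":[-1,-1,-1,-1,-1]}'
```

```text
time: 22.9
tool_pos: [0.584, -0.2281, 0.3333]
tool_rot: [-0.001, 3.134, -0.007]
ft_force: [1.5, -4.8, 14.9]
width: 0.713
finger_force: 66.6
time: 23.4
tool_pos: [0.5846, -0.2289, 0.3302]
tool_rot: [-0.002, 3.131, -0.01]
ft_force: [0.6, -8.0, 22.7]
width: 0.716
finger_force: 67.0
```

Releasing gently and lifting away to see what settles.

```bash
python3 -m jog '{"rotation":[[0,0,0],[0,0,0],[0,0,0],[0,0,0],[0,0,0]],"linear":[[0,0,-0.05],[0,-0.02,0],[0,0,0],[0,0,0],[0,0,0]],"grip":[1,1,1,1,1]}'
python3 -m jog '{"rotation":[[0,0,0],[0,0,0],[0,0,0],[0,0,0],[0,0,0]],"linear":[[0,0,-0.3],[0,0,-0.5],[0,0,-0.5],[0,0,-0.5],[0,0,-0.2]],"grip":[1,1,1,1,1]}'
python3 o.py 10
python3 - <<'E'
from h import *
b=cv2.imread("pics/side10.png");cv2.imwrite("pics/c10.png",crop(b,240,100,80,110,5))
E
```

```text
time: 23.9
tool_pos: [0.582, -0.2278, 0.326]
tool_rot: [-0.002, -3.14, -0.0]
ft_force: [-0.2, -0.5, 0.2]
width: 1.0
finger_force: 0.0
time: 24.4
tool_pos: [0.5825, -0.228, 0.4292]
tool_rot: [0.002, 3.138, -0.001]
ft_force: [0.6, -0.2, -0.7]
width: 1.002
finger_force: 0.0
24.4 [ 0.5825 -0.228   0.4292] [ 2.000e-03  3.138e+00 -1.000e-03] 1.0015173618197633 0.0 [ 0.6 -0.2 -0.7]
```

View pics/c10.png

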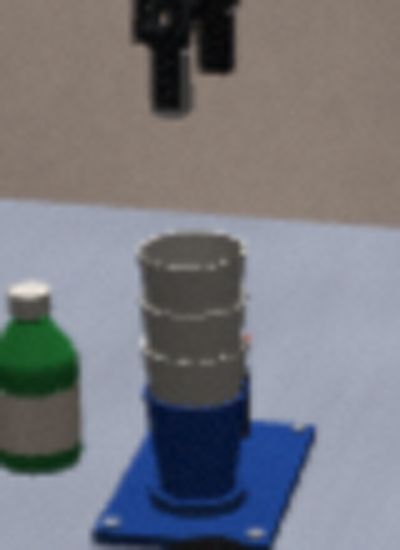

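The rims are now evenly spaced (268, 314, 360, 403 px in the crop), so all three cups are down and upright. Now I'll get the mallet's handle axis and pin position numerically.

```bash
python3 - <<'E'
from h import *
print("stack rim exp",proj("side",[.583,-.226,.177]),"seen 278 149.8")
for f in("top0","top10"):
    t=cv2.imread(f"pics/{f}.png").astype(int);B,G,R=t[...,0],t[...,1],t[...,2]
    def comp(m,reg):
        k=np.zeros(m.shape,np.uint8);x0,y0,x1,y1=reg;k[y0:y1,x0:x1]=m[y0:y1,x0:x1]
        c,_=cv2.findContours(k,0,1);return max(c,key=cv2.contourArea) if c else None
    h=comp((R-B>50)&(R>140),(270,200,325,290))
    if h is not None:
        r=cv2.minAreaRect(h);print(f,"handle rect",r)
        p=cv2.boxPoints(r);p=p[np.argsort(p[:,1])];top=p[:2].mean(0);bot_=p[2:].mean(0)
        a,b=pl("top",top,.066),pl("top",bot_,.066);print(a,b,np.degrees(np.arctan2(*(a-b)[::-1])),np.linalg.norm(a-b))
    k=comp((R<60)&(G<60)&(B<60),(280,205,308,232))
    if k is not None: c=cv2.minEnclosingCircle(k);print("head",c,pl("top",c[0],.084))
    q=comp((R>150)&(G<80),(380,185,410,210))
    if q is not None: c=cv2.minEnclosingCircle(q);print("pin",c,pl("top",c[0],.083))
    s=t[140:180,270:300]
s=cv2.imread("pics/side10.png").astype(int)
for nm,reg,cond in(("pin",(278,155,300,180),(s[...,2]>120)&(s[...,1]<90)),):
    x0,y0,x1,y1=reg;ys,xs=np.nonzero(cond[y0:y1,x0:x1]);print(nm,xs.mean()+x0 if len(xs) else 0,ys.mean()+y0 if len(xs) else 0,len(xs))
E
```

```text
stack rim exp [278.74163864 148.99773934] seen 278 149.8
top0 handle rect ((298.14801025390625, 246.34878540039062), (38.07719421386719, 6.232583999633789), 76.86598205566406)
[ 0.49378455 -0.02794844] [ 0.38496863 -0.0561544 ] 14.531701012064017 0.11241209799402528
head ((291.5, 219.5), 7.905794143676758) [ 0.51682027 -0.02025861]
pin ((396.0, 196.5), 3.6401548385620117) [ 0.593217   -0.32695255]
head ((280.5, 210.5), 5.522780418395996) [0.54256632 0.01281562]
pin ((396.5, 198.0), 3.201662063598633) [ 0.58879195 -0.3284468 ]
pin 0 0 0
```

```bash
python3 -m jog '{"rotation":[[0,0,0],[0,0,0],[0,0,0],[0,0,0],[0,0,0]],"linear":[[0.3,0.5,0],[0.5,0.8,0],[0.5,0.9,0],[0.5,0.9,0],[0.4,0.74,0]],"grip":[1,1,1,1,1]}'
python3 -m jog '{"rotation":[[0,0,-0.59],[0,0,-0.59],[0,0,-0.59],[0,0,-0.59],[0,0,-0.58]],"linear":[[0,0,0],[0,0,0],[0,0,0],[0,0,0],[0,0,0]],"grip":[1,1,1,1,1]}'
python3 o.py 11; python3 - <<'E'
from h import *
R=Ro.from_rotvec(bot.get_obs()['tool_rot']).as_matrix();d=np.array([.4725,-.036,.209])-bot.get_obs()['tool_pos']
print(R.round(3),(R.T@d/.05).round(2))
s=cv2.imread("pics/side11.png").astype(int);m=((s[...,2]-s[...,0]>60)&(s[...,2]>110)).astype(np.uint8);k=np.zeros_like(m);k[200:240,270:350]=m[200:240,270:350]
c=max(cv2.findContours(k,0,2)[0],key=cv2.contourArea);print(cv2.boundingRect(c))
s=cv2.imread("pics/side0.png").astype(int);m=((s[...,2]-s[...,0]>60)&(s[...,2]>110)).astype(np.uint8);k=np.zeros_like(m);k[200:240,270:350]=m[200:240,270:350]
c=max(cv2.findContours(k,0,2)[0],key=cv2.contourArea);print(cv2.boundingRect(c))
E
```

```text
time: 25.0
tool_pos: [0.4721, -0.0371, 0.425]
tool_rot: [-0.003, -3.139, 0.0]
ft_force: [1.0, 2.4, 0.7]
width: 1.001
finger_force: 0.0
time: 25.5
tool_pos: [0.4734, -0.0383, 0.425]
tool_rot: [0.403, -3.113, -0.0]
ft_force: [0.5, 0.9, 0.4]
width: 1.002
finger_force: 0.0
25.5 [ 0.4734 -0.0383  0.425 ] [ 0.403 -3.113 -0.   ] 1.0015657075399527 0.0 [0.5 0.9 0.4]
[[-0.967 -0.253 -0.002]
 [-0.253  0.967 -0.   ]
 [ 0.002  0.    -1.   ]] [-0.    0.05  4.32]
(291, 215, 45, 5)
(291, 215, 45, 6)
```

The mallet is unmoved in the side view, so I'll descend and grip its handle.

```bash
python3 -m jog '{"rotation":[[0,0,0],[0,0,0],[0,0,0],[0,0,0],[0,0,0]],"linear":[[0,0.05,0.4],[0,0,0.7],[0,0,0.8],[0,0,0.8],[0,0,0.7]],"grip":[1,1,1,1,1]}'
python3 -m jog '{"rotation":[[0,0,0],[0,0,0],[0,0,0],[0,0,0],[0,0,0]],"linear":[[0,0,0.5],[0,0,0.3],[0,0,0.12],[0,0,0],[0,0,0]],"grip":[1,1,1,1,1]}'
python3 -m jog '{"rotation":[[0,0,0],[0,0,0],[0,0,0],[0,0,0],[0,0,0]],"linear":[[0,0,0],[0,0,0],[0,0,0],[0,0,0],[0,0,0]],"grip":[-1,-1,-1,-1,-1]}'
python3 -m jog '{"rotation":[[0,0,0],[0,0,0],[0,0,0],[0,0,0],[0,0,0]],"linear":[[0,0,0],[0,0,0],[0,0,0],[0,0,0],[0,0,0]],"grip":[-1,-1,-1,-1,-1]}'
```

```text
time: 26.1
tool_pos: [0.4722, -0.0363, 0.2543]
tool_rot: [0.396, -3.115, 0.0]
ft_force: [0.7, -0.0, -1.2]
width: 0.999
finger_force: 0.0
time: 26.6
tool_pos: [0.4734, -0.036, 0.2111]
tool_rot: [-0.399, 3.116, -0.0]
ft_force: [-0.1, -1.0, 0.7]
width: 0.998
finger_force: 0.0
time: 27.1
tool_pos: [0.4733, -0.036, 0.2111]
tool_rot: [-0.4, 3.115, 0.0]
ft_force: [-1.6, 0.2, 4.3]
width: 0.276
finger_force: 59.8
time: 27.6
tool_pos: [0.4733, -0.036, 0.2111]
tool_rot: [-0.4, 3.116, -0.0]
ft_force: [-2.6, 0.5, 5.4]
width: 0.267
finger_force: 60.0
```

```bash
python3 -m jog '{"rotation":[[0,0,0],[0,0,0],[0,0,0],[0,0,0],[0,0,0]],"linear":[[0,0,-0.2],[0,0,-0.4],[0,0,-0.5],[0,0,-0.5],[0,0,-0.5]],"grip":[-1,-1,-1,-1,-1]}'
python3 -m jog '{"rotation":[[0,0,0],[0,0,0],[0,0,0],[0,0,0],[0,0,0]],"linear":[[0,0,-0.5],[0,0,-0.5],[0,0,-0.5],[0,0,-0.3],[0,0,-0.1]],"grip":[-1,-1,-1,-1,-1]}'
python3 -m jog '{"rotation":[[0,0,0],[0,0,0],[0,0,0],[0,0,0],[0,0,0]],"linear":[[0.15,-0.3,0],[0.25,-0.5,0],[0.3,-0.6,0],[0.3,-0.62,0],[0.3,-0.62,0]],"grip":[-1,-1,-1,-1,-1]}'
python3 -m jog '{"rotation":[[0,0,0],[0,0,0],[0,0,0],[0,0,0],[0,0,0]],"linear":[[0.3,-0.62,0],[0.3,-0.62,0],[0.3,-0.62,0],[0.3,-0.62,0],[0.2,-0.46,0]],"grip":[-1,-1,-1,-1,-1]}'
python3 o.py 12;python3 - <<'E'
from h import *
b=cv2.imread("pics/side12.png");cv2.imwrite("pics/c12.png",crop(b,200,60,180,150,4))
o=bot.get_obs();R=Ro.from_rotvec(o['tool_rot']).as_matrix()
X=o['tool_pos']+R@np.array([-.046,0,.155+.05]);print("head face",X)
# orange handle extents and black in side
s=b.astype(int);m=((s[...,2]-s[...,0]>60)&(s[...,2]>110)&(s[...,1]>80)).astype(np.uint8);k=np.zeros_like(m);k[80:200,280:400]=m[80:200,280:400]
c=cv2.findContours(k,0,2)[0];print([(cv2.boundingRect(i),cv2.minAreaRect(i)[2]) for i in c if cv2.contourArea(i)>20])
for lx in(-25,-143):print(lx,proj("side",o['tool_pos']+R@np.array([-.046-(lx/1000),0,.155])))
E
```

```text
time: 28.1
tool_pos: [0.4725, -0.0362, 0.3166]
tool_rot: [0.399, -3.115, -0.0]
ft_force: [0.7, 0.3, -4.0]
width: 0.272
finger_force: 58.9
time: 28.6
tool_pos: [0.4729, -0.0361, 0.4123]
tool_rot: [-0.399, 3.114, 0.001]
ft_force: [-0.2, 0.1, -4.3]
width: 0.266
finger_force: 59.0
time: 29.1
tool_pos: [0.4426, -0.1811, 0.4097]
tool_rot: [0.4, -3.114, -0.001]
ft_force: [1.0, -0.1, -3.8]
width: 0.271
finger_force: 59.0
time: 29.6
tool_pos: [0.4118, -0.3416, 0.4094]
tool_rot: [0.397, -3.114, -0.002]
ft_force: [0.9, -0.5, -3.5]
width: 0.27
finger_force: 59.0
29.6 [ 0.4118 -0.3416  0.4094] [ 3.970e-01 -3.114e+00 -2.000e-03] 0.27002242748583904 59.03277575969696 [ 0.9 -0.5 -3.5]
head face [ 0.45590909 -0.33053227  0.2039422 ]
[((349, 112, 28, 4), 86.633544921875)]
-25 [336.99814279 116.35212112]
-143 [376.77079777 115.79050648]
```

```bash
python3 -m jog '{"rotation":[[0,0,0],[0,0,0],[0,0,0],[0,0,0],[0,0,0]],"linear":[[-0.4,-0.1,0],[-0.6,-0.15,0],[-0.7,-0.17,0],[-0.6,-0.15,0],[-0.32,-0.07,0]],"grip":[-1,-1,-1,-1,-1]}'
python3 -m jog '{"rotation":[[0,0,0],[0,0,0],[0,0,0],[0,0,0],[0,0,0]],"linear":[[0,0,0.3],[0,0,0.5],[0,0,0.6],[0,0,0.4],[0,0,0.25]],"grip":[-1,-1,-1,-1,-1]}'
python3 o.py 13;python3 - <<'E'
from h import *
b=cv2.imread("pics/side13.png");a=cv2.imread("pics/top13.png");cv2.imwrite("pics/c13.png",np.hstack([crop(b,240,110,80,100,5),crop(a,330,150,80,100,5)]))
o=bot.get_obs();R=Ro.from_rotvec(o['tool_rot']).as_matrix()
for v in(.205,.125):X=o['tool_pos']+R@np.array([-.046,0,v]);print("head",X,proj("side",X),proj("top",X))
E
```

```text
time: 30.2
tool_pos: [0.5498, -0.3371, 0.4088]
tool_rot: [0.4, -3.114, -0.002]
ft_force: [-0.4, 1.2, -4.3]
width: 0.267
finger_force: 60.0
time: 30.7
tool_pos: [0.547, -0.3371, 0.3051]
tool_rot: [0.399, -3.112, -0.004]
ft_force: [0.2, 1.1, -3.7]
width: 0.273
finger_force: 59.9
30.7 [ 0.547  -0.3371  0.3051] [ 0.399 -3.112 -0.004] 0.2726754779908784 59.93175029754639 [ 0.2  1.1 -3.7]
head [ 0.59073056 -0.32534506  0.10043462] [285.468794   161.26141367] [396.67336632 196.5692174 ]
head [ 0.59109467 -0.32548551  0.18043367] [285.11718443 137.45964209] [402.70205075 192.76481507]
```

View pics/c13.png

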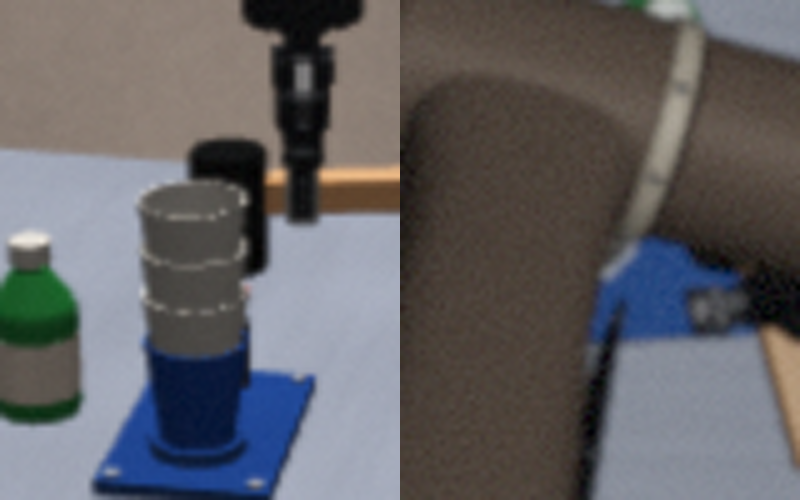

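The head is right above the pin (head axis at side pixel 285.2, pin at 285.1), clear of the stack. Driving it down.

```bash
python3 -m jog '{"rotation":[[0,0,0],[0,0,0],[0,0,0],[0,0,0],[0,0,0]],"linear":[[0,-0.04,0.2],[0,0,0.2],[0,0,0.15],[0,0,0.1],[0,0,0.07]],"grip":[-1,-1,-1,-1,-1]}'
python3 -m jog '{"rotation":[[0,0,0],[0,0,0],[0,0,0],[0,0,0],[0,0,0]],"linear":[[0,0,0.05],[0,0,0.05],[0,0,0],[0,0,0],[0,0,0]],"grip":[-1,-1,-1,-1,-1]}'
```

```text
time: 31.3
tool_pos: [0.5486, -0.3401, 0.2728]
tool_rot: [-0.4, 3.115, -0.001]
ft_force: [-1.1, 1.2, 3.7]
width: 0.271
finger_force: 61.1
time: 31.8
tool_pos: [0.5483, -0.3402, 0.2696]
tool_rot: [-0.4, 3.114, -0.003]
ft_force: [-5.5, 1.9, 15.0]
width: 0.269
finger_force: 63.1
```

```bash
python3 -m jog '{"rotation":[[0,0,0],[0,0,0],[0,0,0],[0,0,0],[0,0,0]],"linear":[[0,0,0.04],[0,0,0.04],[0,0,0],[0,0,0],[0,0,0]],"grip":[-1,-1,-1,-1,-1]}'
python3 o.py 14;python3 - <<'E'
from h import *
def blk(f):
    b=cv2.imread(f"pics/{f}.png").astype(int);m=((b.max(2)<50)).astype(np.uint8)[110:200,276:294]
    return [(r+110,np.nonzero(m[r])[0].max()+276) for r in range(0,90,2) if m[r].any()]
for f in("side13","side14"):
    b=cv2.imread(f"pics/{f}.png").astype(int);print(f,b[130:180:2,291].sum(1).tolist());
    m=((b[...,2]-b[...,0]>60)&(b[...,2]>110)&(b[...,1]>80)).astype(np.uint8);k=np.zeros_like(m);k[110:200,280:400]=m[110:200,280:400]
    ys,xs=np.nonzero(k);s=xs>303;print(len(xs),np.polyfit(xs[s],ys[s],1))
E
```

```text
time: 32.3
tool_pos: [0.5479, -0.3406, 0.2678]
tool_rot: [-0.402, 3.114, -0.004]
ft_force: [-12.2, 3.4, 30.1]
width: 0.271
finger_force: 63.7
32.3 [ 0.5479 -0.3406  0.2678] [-0.402  3.114 -0.004] 0.27116565793994113 63.69417071342468 [-12.2   3.4  30.1]
side13 [391, 392, 392, 391, 219, 65, 40, 16, 25, 22, 26, 26, 28, 31, 13, 5, 23, 198, 498, 511, 517, 521, 519, 520, 525]
102 [-3.17725964e-02  1.54804704e+02]
side14 [399, 401, 399, 398, 396, 400, 410, 503, 507, 181, 56, 27, 29, 36, 36, 34, 20, 35, 42, 47, 71, 137, 484, 533, 532]
95 [3.55681897e-02 1.44623523e+02]
```

Force rose sharply at nominal face height 0.063, which is the hard stop. Lifting off and checking the pin.

```bash
python3 -m jog '{"rotation":[[0,0,0],[0,0,0],[0,0,0],[0,0,0],[0,0,0]],"linear":[[0,0,-0.3],[0,0,-0.5],[0,0,-0.6],[0,0,-0.7],[0,0,-0.7]],"grip":[-1,-1,-1,-1,-1]}'
python3 -m jog '{"rotation":[[0,0,0],[0,0,0],[0,0,0],[0,0,0],[0,0,0]],"linear":[[0.3,0.07,-0.08],[0.5,0.14,0],[0.6,0.15,0],[0.7,0.17,0],[0.5,0.13,0]],"grip":[-1,-1,-1,-1,-1]}'
python3 o.py 15;python3 - <<'E'
from h import *
for f in("top0","side0","side10","top15","side15"):
    b=cv2.imread(f"pics/{f}.png").astype(int);m=(b[...,2]>110)&(b[...,1]<90)&(b[...,2]-b[...,1]>60)
    r=(380,185,410,215) if f[0]=="t" else (275,155,305,200)
    ys,xs=np.nonzero(m[r[1]:r[3],r[0]:r[2]]);print(f,len(xs),xs.mean()+r[0] if len(xs) else'',ys.mean()+r[1] if len(xs) else '')
for z in(.083,.063):print(z,proj("top",[.593,-.3265,z]),proj("side",[.592,-.327,z]))
b=cv2.imread("pics/side15.png").astype(int);m=((b[...,2]-b[...,0]>60)&(b[...,2]>110)&(b[...,1]>80)).astype(np.uint8);k=np.zeros_like(m);k[60:200,280:420]=m[60:200,280:420]
ys,xs=np.nonzero(k);print(xs.min(),xs.max(),np.polyfit(xs,ys,1))
E
```

```text
time: 32.9
tool_pos: [0.5479, -0.3396, 0.4032]
tool_rot: [0.399, -3.114, -0.003]
ft_force: [0.4, -0.3, -4.8]
width: 0.269
finger_force: 59.4
time: 33.4
tool_pos: [0.4114, -0.3402, 0.4054]
tool_rot: [0.398, -3.114, -0.004]
ft_force: [0.9, -0.1, -3.1]
width: 0.273
finger_force: 59.5
33.4 [ 0.4114 -0.3402  0.4054] [ 0.398 -3.114 -0.004] 0.2731926483826781 59.473212361335754 [ 0.9 -0.1 -3.1]
top0 68 395.5882352941176 196.55882352941177
side0 22 285.09090909090907 167.5909090909091
side10 0  
top15 69 394.2463768115942 197.231884057971
side15 0  
0.083 [395.84610541 196.56890154] [285.28307844 166.06240939]
0.063 [394.47121171 197.42063912] [285.34491887 171.74346331]
339 378 [3.73346245e-02 1.02091204e+02]
```

The pin head's top-view shift is (−1.3, +0.7) px, which matches the full 20 mm. Returning the mallet to the mat.

```bash
python3 -m jog '{"rotation":[[0,0,0],[0,0,0],[0,0,0],[0,0,0],[0,0,0]],"linear":[[-0.15,0.3,0],[-0.25,0.5,0],[-0.3,0.6,0],[-0.3,0.62,0],[-0.3,0.62,0]],"grip":[-1,-1,-1,-1,-1]}'
python3 -m jog '{"rotation":[[0,0,0],[0,0,0],[0,0,0],[0,0,0],[0,0,0]],"linear":[[-0.3,0.62,0],[-0.3,0.62,0],[-0.3,0.62,0],[-0.3,0.62,0],[-0.24,0.45,0]],"grip":[-1,-1,-1,-1,-1]}'
python3 -m jog '{"rotation":[[0,0,0],[0,0,0],[0,0,0],[0,0,0],[0,0,0]],"linear":[[0,0,0.5],[0,0,0.7],[0,0,0.7],[0,0,0.6],[0,0,0.4]],"grip":[-1,-1,-1,-1,-1]}'
python3 -m jog '{"rotation":[[0,0,0],[0,0,0],[0,0,0],[0,0,0],[0,0,0]],"linear":[[0,0,0.3],[0,0,0.2],[0,0,0.16],[0,0,0.1],[0,0,0.05]],"grip":[-1,-1,-1,-1,-1]}'
```

```text
time: 34.0
tool_pos: [0.4435, -0.1953, 0.406]
tool_rot: [0.398, -3.115, -0.002]
ft_force: [0.6, -0.2, -3.8]
width: 0.271
finger_force: 59.7
time: 34.5
tool_pos: [0.4762, -0.0348, 0.4061]
tool_rot: [0.4, -3.115, -0.001]
ft_force: [1.1, 0.5, -4.4]
width: 0.266
finger_force: 59.8
time: 35.0
tool_pos: [0.4751, -0.0369, 0.2591]
tool_rot: [0.398, -3.112, -0.0]
ft_force: [-0.7, 0.2, -4.1]
width: 0.277
finger_force: 59.7
time: 35.5
tool_pos: [0.4765, -0.0367, 0.2215]
tool_rot: [-0.4, 3.116, 0.0]
ft_force: [1.0, -0.1, -3.9]
width: 0.27
finger_force: 59.7
```

```bash
python3 -m jog '{"rotation":[[0,0,0],[0,0,0],[0,0,0],[0,0,0],[0,0,0]],"linear":[[0,0,0.1],[0,0,0.06],[0,0,0.02],[0,0,0.02],[0,0,0]],"grip":[-1,-1,-1,-1,-1]}'
python3 -m jog '{"rotation":[[0,0,0],[0,0,0],[0,0,0],[0,0,0],[0,0,0]],"linear":[[0,0,0.02],[0,0,0.02],[0,0,0],[0,0,0],[0,0,0]],"grip":[-1,-1,-1,-1,-1]}'
```

```text
time: 36.0
tool_pos: [0.4765, -0.0367, 0.2118]
tool_rot: [-0.4, 3.116, 0.0]
ft_force: [0.4, -0.4, -4.4]
width: 0.268
finger_force: 59.7
time: 36.5
tool_pos: [0.4766, -0.0367, 0.21]
tool_rot: [-0.4, 3.116, -0.0]
ft_force: [-2.5, 1.0, 3.1]
width: 0.271
finger_force: 60.7
```

Contact (force −4.4 → +3.1 N). Releasing, waiting, then rising.

```bash
python3 -m jog '{"rotation":[[0,0,0],[0,0,0],[0,0,0],[0,0,0],[0,0,0]],"linear":[[0,0,0],[0,0,0],[0,0,0],[0,0,0],[0,0,0]],"grip":[0,0.5,1,1,1]}'
python3 -m jog '{"rotation":[[0,0,0],[0,0,0],[0,0,0],[0,0,0],[0,0,0]],"linear":[[0,0,0],[0,0,0],[0,0,0],[0,0,-0.1],[0,0,-0.2]],"grip":[1,1,1,1,1]}'
python3 -m jog '{"rotation":[[0,0,0],[0,0,0],[0,0,0],[0,0,0],[0,0,0]],"linear":[[0,0,-0.6],[0,0,-0.7],[0,0,-0.8],[0,0,-0.8],[0,0,-0.8]],"grip":[1,1,1,1,1]}'
python3 -m jog '{"rotation":[[0,0,0],[0,0,0],[0,0,0],[0,0,0],[0,0,0]],"linear":[[0.5,0.6,0],[0.5,0.8,0],[0.5,0.9,0],[0,0.9,0],[0,0.9,0]],"grip":[1,1,1,1,1]}'
python3 -m jog '{"rotation":[[0,0,0],[0,0,0],[0,0,0],[0,0,0],[0,0,0]],"linear":[[0,0.6,0],[0,0.3,0],[0,0,0],[0,0,0],[0,0,0]],"grip":[1,1,1,1,1]}'
python3 o.py 16;python3 - <<'E'
from h import *
for f in("side0","side16"):
    s=cv2.imread(f"pics/{f}.png").astype(int);m=((s[...,2]-s[...,0]>60)&(s[...,2]>110)).astype(np.uint8);k=np.zeros_like(m);k[200:240,270:350]=m[200:240,270:350]
    ys,xs=np.nonzero(k);print(f,xs.min(),xs.max(),ys.min(),ys.max(),np.polyfit(xs,ys,1))
for f in("top0","top16"):
    t=cv2.imread(f"pics/{f}.png").astype(int);m=(t.max(2)<60)[205:235,275:312];ys,xs=np.nonzero(m);print(f,len(xs),xs.mean()+275,ys.mean()+205,pl("top",(xs.mean()+275,ys.mean()+205),.084))
    m=((t[...,2]>110)&(t[...,1]<90)&(t[...,2]-t[...,1]>60))
    for r in((380,185,410,215),(165,195,190,220)):ys,xs=np.nonzero(m[r[1]:r[3],r[0]:r[2]]);print(" pin",len(xs),xs.mean()+r[0],ys.mean()+r[1])
    w=t[182:216,342:380];ys,xs=np.nonzero((w.min(2)>150));print(" white",len(xs),xs.mean()+342 if len(xs) else'',ys.mean()+182 if len(xs) else '')
print("stack inner floor exp",proj("top",[.583,-.226,.132]),"rim exp",proj("top",[.583,-.226,.177]))
a=cv2.imread("pics/side10.png").astype(int)[140:200,265:300];b=cv2.imread("pics/side16.png").astype(int)[140:200,265:300];print("stack diff",np.abs(a-b).mean(), (np.abs(a-b).sum(2)>90).sum())
E
```

```text
time: 37.0
tool_pos: [0.4766, -0.0367, 0.2097]
tool_rot: [-0.4, 3.116, 0.0]
ft_force: [0.3, 0.2, -0.5]
width: 1.003
finger_force: 0.0
time: 37.5
tool_pos: [0.4762, -0.0368, 0.2247]
tool_rot: [0.399, -3.115, 0.0]
ft_force: [0.4, 0.1, 0.3]
width: 0.998
finger_force: 0.0
time: 38.0
tool_pos: [0.4758, -0.037, 0.4126]
tool_rot: [-0.4, 3.115, 0.0]
ft_force: [0.0, 0.6, -0.2]
width: 0.998
finger_force: 0.0
time: 38.5
tool_pos: [0.3516, 0.1422, 0.4113]
tool_rot: [-0.399, 3.113, 0.004]
ft_force: [1.3, -0.0, 0.3]
width: 0.998
finger_force: 0.0
time: 39.0
tool_pos: [0.3419, 0.1845, 0.41]
tool_rot: [-0.399, 3.116, 0.0]
ft_force: [0.0, -0.5, -0.5]
width: 1.004
finger_force: 0.0
39.0 [0.3419 0.1845 0.41  ] [-0.399  3.116  0.   ] 1.0041636146907675 0.0 [ 0.  -0.5 -0.5]
side0 291 335 215 220 [-2.52522697e-02  2.25398265e+02]
side16 289 334 215 219 [5.45514056e-06 2.17007270e+02]
top0 186 291.76344086021504 219.3709677419355 [ 0.51722158 -0.02102361]
 pin 68 395.5882352941176 196.55882352941177
 pin 65 175.2 206.1076923076923
 white 0  
top16 180 292.4888888888889 217.75555555555556 [ 0.52204648 -0.02303746]
 pin 67 394.34328358208955 197.22388059701493
 pin 66 175.16666666666666 206.04545454545453
 white 212 363.77830188679246 195.9245283018868
stack inner floor exp [364.16509659 196.94027797] rim exp [366.54142146 194.88896081]
stack diff 6.299206349206349 3
```

```bash
python3 -c "
from plant import bot
print(bot.hand_in())"
```

```text
the job is handed in; nothing more can be done
None
```

I handed the job in at about 39 s, and no verdict came back: by the camera readings, all three white cups are nested in the blue cup, the right stand's pin is fully down, the mallet is standing on the mat about 10 mm from its centre with the gripper clear, and the left pin has not moved; I did not re-measure the jar, bottle or tape.

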